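# Push the lens rider past the spring catch to its station on the optical bench

## Task

Bring the lens on the optical bench to its working station, working with the fingertips only: push its rider along the rods to the spring catch, press the brass thumb plate between the rods down and hold it down while you push the rider on over the catch's tooth, then push the rider home against the rubber buffers of the end stop and take the hand away, so that the tooth springs up behind it. Push the rider by its base and keep it seated on the rods, without lifting or tipping it; do not touch the lens, its stem or socket, and leave the other things on the table where they are.

Things in the scene. Friction and masses are not known exactly. Their poses are not given: they have to be found in the camera images.
- bench: Optical bench, fixed: two round steel rods, 16 mm diameter, 48 mm clear between them, tops 75 mm above the table, on feet 150 mm wide; 660 mm long. Origin: on the table under its middle; x across the rods, y along them towards the end stop, z up. Fixed on it: grey lamp house (y -302 to -217 mm, 225 mm high) and white screen (y 258 mm, 120 mm wide, 233 mm high).
- plate_top (a point): Top of the catch's brass thumb plate, on the rods' mid-line at y = -60 mm of the bench. The plate lies between the rods from y = -84 to +64 mm, 24 mm wide; its top is 72 mm above the table when up (3 mm below the rod tops, so the rider passes over it), 61 mm when down. Its +y end carries the tooth.
- catch (a joint): Depression of the spring catch (thumb plate with tooth) in m: 0 up, 0.011 fully down on a solid stop. It moves straight down; about 1 N starts it, 2.5 N takes it fully down; let go, it springs up. It must be at least 7.5 mm down for the rider to pass over its tooth.
- tooth_rest (a point): Centre of the tooth's top when up (fixed on the bench, y = 60 mm, 82 mm above the table). Tooth: 24 mm wide, y 56 to 64 mm, upright faces, 10 mm above the plate, 7 mm above the rod tops; fully down, 4 mm below them. Once over it, the rider's sole keeps the catch down by itself; a finger low on the plate would hit the tooth, so push on with it just above the rod tops.
- stop_face (a point): Middle of the front of the end stop's two rubber buffers (y = 162 mm of the bench, 86 mm above the table); the stop behind reaches y = 189 mm and 112 mm above the table. With the rider's base against the buffers, 8 mm are left between its rear face and the tooth.
- rider: Loose lens rider of black iron, about 0.9 kg, resting on the rods. Base 110 mm across the rods, 90 mm along them (45 mm each way from the origin), 22 mm high; guide strips under it run between the rods with 1.5 mm play. Origin: centre of its flat sole, at rod-top height; y along the rods to the end stop. Starts with its front 15 to 85 mm short of the tooth (56 mm along the bench).
- lens: Brass socket, steel stem, black ring and glass lens standing on the rider (fixed to it, same frame as the rider): socket 22 mm across, from 22 to 42 mm above the sole, and 12 mm stem, both 20 mm ahead (+y) of the rider's origin; ring 74 mm across, 12 mm thick, its centre 122 mm above the sole, facing along the rods. Not to be touched.
- ring_weight: Iron ring weight, 68 mm across, 20 mm high, on the table beside the bench; origin at its underside. Leave it.
- dish: White porcelain dish, 84 mm across, 26 mm high, beside the bench; origin at its underside. Leave it.
- brass_weight: Brass knobbed weight, 34 mm across, 48 mm high, beside the bench; origin at its underside. Leave it.
- ruler: Boxwood ruler, 30 x 300 x 5 mm, flat on the table beyond the bench, length along its y; origin at its underside. Leave it.
- spring_balance: Flat chrome spring balance, case 32 x 150 x 14 mm, with a ring and hook, on the table beyond the bench, length along its y; origin under the case. Leave it.
- lens_cell: Spare lens in a black cell, 58 mm across, 12 mm high, lying beyond the bench; origin at its underside. Leave it.
Things that resemble listed ones, but are neither listed nor needed, are in the scene too. What is shaped like the rider but red or turquoise is not meant.

How it is judged:
By the outcome, as a careful person would: the job done as asked, in the order asked, and still so for the second after the job is handed in, with the robot touching nothing.
It also fails if it takes over 48 s, if anything falls off the work surface, if the arm or the gripper's body presses on something with over 40 N, if the wrist force passes 120 N, or if a joint passes its speed limit or range.

## Robot

A 6-joint arm with a two-finger parallel gripper is mounted at the origin on the work surface. World frame = base frame: x ahead of the robot, y to its left, z up, the work surface at z = 0. Lengths are in m, angles in rad, forces in N, time in s.
With the tool pointing down it reaches from about 0.25 to 0.8 m from the base axis. Payload 3.9 kg.
Tool frame: the origin (TCP) lies at the very end of the fingers, on their centre line; the grasp point (between the pads) lies 19 mm behind it; z points along the fingers, y is the line along which they close (so a half turn about z gives the same grasp; the last joint's range is limited). The gripper opens to 85 mm and grips with 20 to 120 N. Pads are 22 mm wide; open, the fingers measure 114 mm over their backs; the gripper's body (76 mm by 85 mm) begins 54 mm behind the grasp point. The pads swing forward as they close: fully open they stand 13 mm farther back than shut.
Start: joints at [1.341, 0.26, -0.138, 1.173, 0, 1.571], TCP at [0.12, 0.511, 0.197] pointing down, gripper open.
Joint ranges: [-2.78, 2.78], [-0.83, 1.72], [-1.28, 1.37], [-1.9, 2.12], [-1.57, 1.48], [-3.14, 3.14]. Speed limits (rad/s): [2.57, 2.57, 3.14, 3.14, 3.14, 3.14].

## Interface

Orientations are given as a 3x3 rotation matrix whose columns are the frame's x, y, z axes.
In Python, from station import env, snapshot gives the robot as it stands.
- The arm moves only by the tool move_arm, never from a script. Its argument "motion" is a list of rows, each an object with "slide": the shift along the tool's x, y, z in mm, a list of three; "rot": the turn, a rotation vector about the tool's x, y, z in rad, a list of three; "gripper": the finger opening in mm, from 0 to 85.4. A call has 1 to 12 rows; each row is the pose to reach, as a shift and turn from the pose commanded when the call began, along the tool's axes at that moment; what a row does not reach only later rows make up. A row lasts 1/8 s, in which the tool goes at most 62.5 mm and 10.7 degrees, less where a joint would pass 70% of its speed; a pose out of reach is approached as far as the arm can. A call with a gripper value outside its range is refused whole. The fingers move at their own pace and stop on an object; "newtons" is the grip in N (left out, the last holds). Time passes only in rows, so rows that repeat a pose let the fingers close. It gives the time, the measured TCP pose, the force, the opening and the grip force at its end, in the units of the state.
- env.observe(): the state, without advancing time (a new reading comes with each control period).
- snapshot(name): name is "scene" or "top" or "wrist"; returns a dict with "pixels" (420x560x3 uint8, blue, green, red), "K" (3x3 intrinsics, pixels), "k1" (the pictures are not rectified: a ray, as slopes to the right and down, at radius r is drawn at 1 + k1 r^2 times it, then the intrinsics apply), "cam_to_world" (4x4, takes a point from camera to world coordinates). Camera axes: x right, y up, looking along -z (the intrinsics and any distortion apply to the point x, -y, -z); pixel columns grow to the right and rows downward; lengths in m; the calibration is good to about 2 mm. A picture is of the moment at which its call begins. There is no depth.
- env.sign_off(): hands the job in; it is judged then, once.
The state is a dict: "time": time; "joint_positions": joint angles; "dq": joint speeds; "joint_efforts": joint torques, N m; "ee_pos": TCP position; "ee_rot": TCP orientation; "contact_force": force on the tool from outside, world axes, zero at the start; "torque": the same for the moment, N m; "opening": finger opening in m; "grip_force": force on a finger pad.
Only numpy, scipy, OpenCV 4.12 (cv2) and the standard library are available. Lean on these libraries where they do the work, as an engineer would, in place of code of your own. Each camera call takes 0.05 s, during which the arm holds its last target. There are 200 camera calls.

## Working session

There is one attempt and no reset: what is moved stays moved. The work goes in short steps, Python scripts to look and compute and a tool call to move; the robot and the scene stay as the last step left them, time stands still between calls to the robot, and variables do not carry over. Pictures are saved under pics/ and viewed, at most 10 in all, crops included, and the job is handed in when it is done.

Besides the shell and the picture viewer there is one more tool, called after "Request:" as name(argument=value, ...), one argument or row to a line, values as JSON. move_arm: Moves the arm, as the interface text tells. Its arguments: {"type":"object","properties":{"motion":{"type":"array","items":{"type":"object","properties":{"slide":{"type":"array","items":{"type":"number"}},"rot":{"type":"array","items":{"type":"number"}},"gripper":{"type":"number"}}}},"newtons":{"type":"number"}},"required":["motion"]}

```bash
ls; mkdir -p pics
cat > h.py <<'E'
import numpy as np, cv2
from station import env, snapshot
def ray(s,u,v):
    K=s["K"]; d=np.array([s["k1"],0,0,0,0.])
    p=cv2.undistortPoints(np.array([[[u,v]]],float),K,d)[0,0]
    M=s["cam_to_world"]; return M[:3,3], M[:3,:3]@np.array([p[0],-p[1],-1])
def onz(s,u,v,z):
    o,r=ray(s,u,v); return o+r*(z-o[2])/r[2]
def proj(s,P):
    M=np.linalg.inv(s["cam_to_world"]); q=M[:3,:3]@np.array(P,float)+M[:3,3]
    x,y=q[0]/-q[2],-q[1]/-q[2]; f=1+s["k1"]*(x*x+y*y); K=s["K"]
    return K[0,0]*x*f+K[0,2],K[1,1]*y*f+K[1,2]
E
python3 - <<'E'
from h import *
for n in("scene","top"):
    s=snapshot(n); np.save(n+".npy",s,allow_pickle=True); cv2.imwrite(f"pics/{n}.png",s["pixels"]); print(n,s["K"].tolist(),s["k1"],s["cam_to_world"].round(3).tolist())
o=env.observe(); print(o["time"],o["ee_pos"],o["ee_rot"],o["contact_force"])
E
```

```text
pics
scene [[406.582777321129, 0.0, 281.88610981782364], [0.0, 406.582777321129, 211.8713477140888], [0.0, 0.0, 1.0]] 0.00147919033122344 [[-0.361, -0.782, 0.508, 1.037], [0.933, -0.294, 0.209, 0.285], [-0.014, 0.549, 0.835, 0.894], [0.0, 0.0, 0.0, 1.0]]
top [[470.8353602334149, 0.0, 277.2547445619908], [0.0, 470.8353602334149, 208.65904314307335], [0.0, 0.0, 1.0]] 0.010744434764778255 [[0.016, 0.99, -0.138, 0.369], [-1.0, 0.017, 0.008, 0.093], [0.011, 0.138, 0.99, 1.323], [0.0, 0.0, 0.0, 1.0]]
0.1 [0.11942813 0.51052566 0.1965147 ] [[-9.73702820e-01  2.27821469e-01 -4.42301526e-04]
 [ 2.27821897e-01  9.73701190e-01 -1.78232283e-03]
 [ 2.46181165e-05 -1.83621874e-03 -9.99998314e-01]] [ 0.29436762 -0.26311156 -1.15752989]
```

View pics/scene.png

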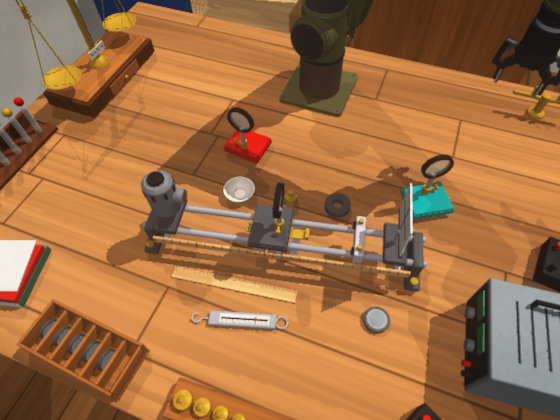

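View pics/top.png

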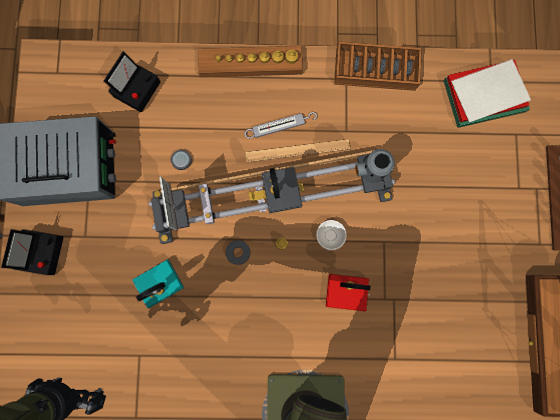

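Scene: the bench runs from the lamp house (165,205) to the screen (405,230), with the black rider at (272,225). In the top view the rider is at (282,188). There are three candidates in the top view: black (282,188), red (347,292) and turquoise (158,283). Only the black one sits on the rods, so it fits the description. I'll confirm it in an enlarged crop.

Run:
```python
from h import *
a=np.load("top.npy",allow_pickle=True).item()["pixels"][140:245,145:405]
b=np.load("scene.npy",allow_pickle=True).item()["pixels"][165:295,140:430]
A=cv2.resize(a,(780,315),interpolation=cv2.INTER_CUBIC); cv2.imwrite("pics/ctop.png",A)
B=cv2.resize(b,(783,351),interpolation=cv2.INTER_CUBIC); cv2.imwrite("pics/cscene.png",B)
```

```text
(no output)
```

View pics/ctop.png

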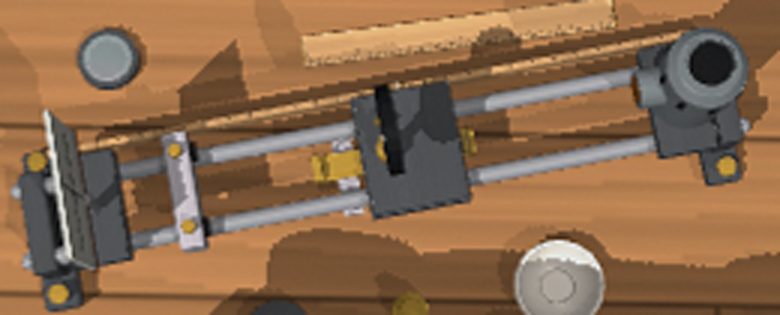

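View pics/cscene.png

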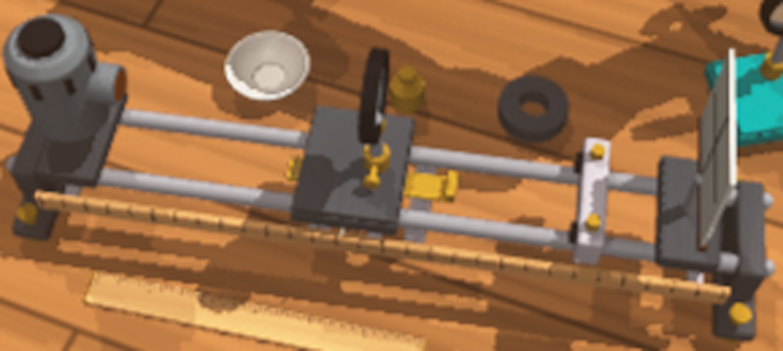

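The crops confirm the black rider on the rods, with brass plate stubs on both sides of it. The tooth is at about (313,167) in the top crop and the end-stop front edge at about (200,190). Now I'll measure.

```bash
cat > m.py <<'E'
from h import *
T=np.load("top.npy",allow_pickle=True).item(); S=np.load("scene.npy",allow_pickle=True).item()
t=lambda x,y,z:onz(T,145+(x+.5)/3-.5,140+(y+.5)/3-.5,z)[:2]
c=lambda x,y,z:onz(S,140+(x+.5)/2.7-.5,165+(y+.5)/2.7-.5,z)[:2]
np.set_printoptions(precision=4,suppress=True)
for n,f,cor in(("top",t,[(352,98),(446,83),(470,200),(376,217)]),("scene",c,[(318,106),(413,122),(398,224),(292,212)])):
    P=np.array([f(x,y,.097) for x,y in cor]); print(n,P.tolist(),P.mean(0),[np.linalg.norm(P[i]-P[i-1]).round(4) for i in range(4)])
for n,f,rods in(("top",t,[[(625,82),(215,155)],[(645,149),(150,237)]]),("scene",c,[[(135,117),(570,169)],[(120,182),(560,231)]])):
    R=[[f(x,y,.069) for x,y in r] for r in rods]; 
    for r in R: d=r[1]-r[0]; print(n,"rod",np.array(r).tolist(),np.degrees(np.arctan2(-d[0],d[1])))
    d=R[0][1]-R[0][0];d/=np.linalg.norm(d); print("gap",(R[1][0]-R[0][0])@[d[1],-d[0]],"mid", [((R[0][i]+R[1][i])/2).tolist() for i in (0,1)])
print("tooth top",t(318,167,.082),c(452,184,.082)); print("stop front top",t(189,133,.112),t(205,246,.112),c(585,140,.112),c(575,262,.112))
E
python3 m.py
```

```text
top [[0.6367295420755393, 0.12480488528134816], [0.6518307826264774, 0.0416678135137801], [0.5472637765741206, 0.0194245192611556], [0.5307929906496899, 0.10164347278007965]] [0.5917 0.0719] [np.float64(0.1084), np.float64(0.0845), np.float64(0.1069), np.float64(0.0839)]
scene [[0.5517631719872138, 0.022775458825340655], [0.5381612561811651, 0.10697336940558536], [0.636828913159931, 0.13037386544132185], [0.6573758280344051, 0.04429578046636709]] [0.596  0.0761] [np.float64(0.1078), np.float64(0.0853), np.float64(0.1014), np.float64(0.0885)]
top rod [[0.6621541306104752, -0.12226618198306037], [0.5882447711144537, 0.24768711466260412]] 11.297825087890985
top rod [[0.600610055890839, -0.1399728309321131], [0.5130117378355332, 0.3030681440885377]] 11.18429951842373
gap -0.06382037002040812 mid [[0.6313820932506571, -0.13111950645758674], [0.5506282544749934, 0.2753776293755709]]
scene rod [[0.6044493714429847, -0.13747193583537382], [0.5185582966163248, 0.24643887528125302]] 12.610921819821003
scene rod [[0.6699062482054021, -0.11707995479350047], [0.5805853072389222, 0.2553087603772541]] 13.48811703743326
gap 0.06832990647453274 mid [[0.6371778098241934, -0.12727594531443714], [0.5495718019276234, 0.25087381782925355]]
tooth top [0.5768 0.1542] [0.5767 0.157 ]
stop front top [0.5998 0.2656] [0.5011 0.2483] [0.5136 0.2524] [0.6267 0.2755]
```

Request:
move_arm(
  motion=[
    {"slide": [0,0,-60],"gripper": 0},
    {"slide": [0,0,-120],"gripper": 0},
    {"slide": [-45,-30,-153],"rot": [0,0,0.1],"gripper": 0},
    {"slide": [-95,-63,-153],"rot": [0,0,0.22],"gripper": 0},
    {"slide": [-145,-96,-153],"rot": [0,0,0.34],"gripper": 0},
    {"slide": [-195,-129,-153],"rot": [0,0,0.46],"gripper": 0},
    {"slide": [-245,-162,-153],"rot": [0,0,0.58],"gripper": 0},
    {"slide": [-295,-195,-153],"rot": [0,0,0.7],"gripper": 0},
    {"slide": [-345,-228,-153],"rot": [0,0,0.82],"gripper": 0},
    {"slide": [-395,-261,-153],"rot": [0,0,0.94],"gripper": 0},
    {"slide": [-445,-294,-153],"rot": [0,0,1.06],"gripper": 0},
    {"slide": [-495,-328,-153],"rot": [0,0,1.141],"gripper": 0},
  ],
  newtons=20,
)

```text
$.motion[0]: bad value
```

Request:
move_arm(
  motion=[
    {"slide": [0,0,-60],"rot": [0,0,0],"gripper": 0},
    {"slide": [0,0,-120],"rot": [0,0,0],"gripper": 0},
    {"slide": [-45,-30,-153],"rot": [0,0,0.1],"gripper": 0},
    {"slide": [-95,-63,-153],"rot": [0,0,0.22],"gripper": 0},
    {"slide": [-145,-96,-153],"rot": [0,0,0.34],"gripper": 0},
    {"slide": [-195,-129,-153],"rot": [0,0,0.46],"gripper": 0},
    {"slide": [-245,-162,-153],"rot": [0,0,0.58],"gripper": 0},
    {"slide": [-295,-195,-153],"rot": [0,0,0.7],"gripper": 0},
    {"slide": [-345,-228,-153],"rot": [0,0,0.82],"gripper": 0},
    {"slide": [-395,-261,-153],"rot": [0,0,0.94],"gripper": 0},
    {"slide": [-445,-294,-153],"rot": [0,0,1.06],"gripper": 0},
    {"slide": [-495,-328,-153],"rot": [0,0,1.141],"gripper": 0},
  ],
  newtons=20,
)

```text
time: 1.6
ee_pos: [0.5278, 0.0774, 0.3499]
ee_rot: [[-0.196, 0.981, -0.001], [0.981, 0.196, 0.0], [0.0, -0.0, -1.0]]
contact_force: [1.5, 1.4, -0.2]
opening: -0.0
grip_force: 0.0
```

Request:
move_arm(
  motion=[
    {"slide": [-50,30,0],"rot": [0,0,0],"gripper": 0},
    {"slide": [-97,61,0],"rot": [0,0,0],"gripper": 0},
    {"slide": [-97,61,50],"rot": [0,0,0],"gripper": 0},
    {"slide": [-97,61,110],"rot": [0,0,0],"gripper": 0},
    {"slide": [-97,61,110],"rot": [0,0,0],"gripper": 0},
    {"slide": [-97,61,110],"rot": [0,0,0],"gripper": 0},
  ],
)

```text
time: 2.35
ee_pos: [0.6077, -0.0038, 0.2429]
ee_rot: [[-0.199, 0.98, 0.004], [0.98, 0.199, -0.0], [-0.001, 0.004, -1.0]]
contact_force: [0.3, -0.7, 0.8]
opening: -0.0002
grip_force: 0.0
```

Run:
```python
from h import *
s=snapshot("wrist"); np.save("wrist.npy",s,allow_pickle=True); cv2.imwrite("pics/w1.png",s["pixels"])
o=env.observe(); print(o["time"],o["ee_pos"],o["contact_force"]); print(s["cam_to_world"].round(3))
```

```text
2.4 [ 0.60915045 -0.00373932  0.24447193] [-0.01789198 -0.49419472  0.32673525]
[[ 0.98  -0.189 -0.062  0.592]
 [ 0.199  0.937  0.287  0.068]
 [ 0.004 -0.293  0.956  0.419]
 [ 0.     0.     0.     1.   ]]
```

View pics/w1.png

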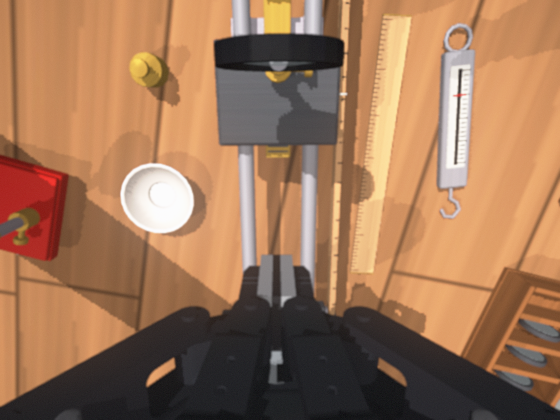

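Wrist picture: the rider's rear top edge runs from (220,145) to (339,146). The plate end is at (278,152), and the rods are at about x=248 and x=310. The camera sits on the +y side of the hand and would come close to the lens, so I'll turn the hand half round.

Run:
```python
from h import *
s=np.load("wrist.npy",allow_pickle=True).item()
np.set_printoptions(precision=4,suppress=True)
d=np.array([-.197,.980]); e=np.array([.980,.197]); O=np.array([.586,.0965])
for n,u,v,z in(("rearL",220,145,.097),("rearR",339,146,.097),("rodL",248,200,.069),("rodR",310,200,.069),("plate end",278,158,.072),("rodL2",244,120,.069)):
    p=onz(s,u,v,z)[:2]; print(n,p,"bench x,y",(p-O)@e,(p-O)@d)
g=cv2.cvtColor(s["pixels"],cv2.COLOR_BGR2GRAY)
print(g[200,232:326]); print(env.observe()["joint_positions"])
```

```text
rearL [0.5517 0.0192] bench x,y -0.04889245204825503 -0.06900531086110395
rearR [0.6575 0.0397] bench x,y 0.05888241055440469 -0.06975732958897304
rodL [ 0.585 -0.035] bench x,y -0.026894516924343963 -0.12871317626790668
rodR [ 0.6477 -0.0224] bench x,y 0.03707437892219893 -0.1286627685240079
plate end [0.6065 0.0142] bench x,y 0.0038652447512449277 -0.08473983255360937
rodL2 [0.5671 0.0431] bench x,y -0.028997525752992533 -0.04857259874577988
[179 178 176 176 176 174 172 172 177 187 203 212 220 221 216 208 200 192
 180 168 148 134 133 155 176 180 181 181 179 179 179 179 177 171 153 129
 117 115 117 118 121 122 124 125 124 125 122 121 125 127 119 114 123 135
 150 158 161 160 158 156 156 153 151 150 150 151 152 154 153 156 166 181
 193 207 214 217 216 213 207 198 190 176 159 144 140 137 125 121 119 119
 121 122 121 124]
[-0.0061  0.3897  0.1748  1.348  -0.      1.3644]
```

Request:
move_arm(
  motion=[
    {"slide": [0,0,0],"rot": [0,0,-0.17],"gripper": 0},
    {"slide": [0,0,0],"rot": [0,0,-0.34],"gripper": 0},
  ],
)

```text
time: 2.65
ee_pos: [0.6099, -0.0036, 0.2456]
ee_rot: [[-0.519, 0.855, 0.01], [0.855, 0.519, -0.0], [-0.005, 0.009, -1.0]]
contact_force: [0.8, 0.4, 1.2]
opening: -0.0003
grip_force: 0.0
```

```bash
python3 -c "
from h import *
o=env.observe();print(o['joint_positions'],o['ee_pos'],o['ee_rot'])"
```

```text
[-5.97589943e-03  3.88893781e-01  1.76279045e-01  1.34785054e+00
 -8.99237118e-06  1.01876136e+00] [ 0.60993875 -0.00364816  0.24557844] [[-5.19295371e-01  8.54532384e-01  1.03306289e-02]
 [ 8.54577605e-01  5.19323707e-01 -7.07280657e-05]
 [-5.42537990e-03  8.79159531e-03 -9.99946635e-01]]
```

Request:
move_arm(
  motion=[
    {"slide": [0,0,0],"rot": [0,0,-0.18],"gripper": 0},
    {"slide": [0,0,0],"rot": [0,0,-0.36],"gripper": 0},
    {"slide": [0,0,0],"rot": [0,0,-0.54],"gripper": 0},
    {"slide": [0,0,0],"rot": [0,0,-0.72],"gripper": 0},
    {"slide": [0,0,0],"rot": [0,0,-0.9],"gripper": 0},
    {"slide": [0,0,0],"rot": [0,0,-1.08],"gripper": 0},
    {"slide": [0,0,0],"rot": [0,0,-1.26],"gripper": 0},
    {"slide": [0,0,0],"rot": [0,0,-1.44],"gripper": 0},
    {"slide": [0,0,0],"rot": [0,0,-1.62],"gripper": 0},
    {"slide": [0,0,0],"rot": [0,0,-1.8],"gripper": 0},
    {"slide": [0,0,0],"rot": [0,0,-1.98],"gripper": 0},
    {"slide": [0,0,0],"rot": [0,0,-2.16],"gripper": 0},
  ],
)

```text
time: 4.15
ee_pos: [0.6099, -0.0036, 0.2456]
ee_rot: [[-0.422, -0.907, 0.01], [-0.907, 0.422, -0.0], [-0.004, -0.009, -1.0]]
contact_force: [-0.1, -0.3, 0.4]
opening: -0.0002
grip_force: 0.0
```

Request:
move_arm(
  motion=[
    {"slide": [0,0,0],"rot": [0,0,-0.18],"gripper": 0},
    {"slide": [0,0,0],"rot": [0,0,-0.36],"gripper": 0},
    {"slide": [0,0,0],"rot": [0,0,-0.54],"gripper": 0},
    {"slide": [0,0,0],"rot": [0,0,-0.64],"gripper": 0},
    {"slide": [0,0,0],"rot": [0,0,-0.64],"gripper": 0},
    {"slide": [0,0,0],"rot": [0,0,-0.64],"gripper": 0},
  ],
)

```text
time: 4.9
ee_pos: [0.6078, -0.0038, 0.2428]
ee_rot: [[0.196, -0.981, 0.005], [-0.981, -0.196, -0.0], [0.001, -0.005, -1.0]]
contact_force: [0.2, -0.1, 0.0]
opening: -0.0
grip_force: 0.0
```

Request:
move_arm(
  motion=[
    {"slide": [0,-2,40],"rot": [0,0,0],"gripper": 0},
    {"slide": [0,-2,80],"rot": [0,0,0],"gripper": 0},
    {"slide": [0,-2,115],"rot": [0,0,0],"gripper": 0},
    {"slide": [0,-2,140],"rot": [0,0,0],"gripper": 0},
    {"slide": [0,-2,150],"rot": [0,0,0],"gripper": 0},
    {"slide": [0,-2,150],"rot": [0,0,0],"gripper": 0},
    {"slide": [0,-2,150],"rot": [0,0,0],"gripper": 0},
  ],
)

```text
time: 5.78
ee_pos: [0.6092, -0.0035, 0.0918]
ee_rot: [[0.197, -0.98, 0.003], [-0.98, -0.197, 0.0], [0.001, -0.003, -1.0]]
contact_force: [0.4, 0.4, 0.3]
opening: -0.0003
grip_force: 0.0
```

Run:
```python
from h import *
s=snapshot("wrist"); cv2.imwrite("pics/w2.png",s["pixels"]); t=snapshot("scene"); im=cv2.resize(t["pixels"][100:300,130:440],(775,500)); cv2.imwrite("pics/s2.png",im)
o=env.observe(); print(o["time"],o["ee_pos"],o["contact_force"])
```

```text
5.875 [ 0.6090594  -0.00347924  0.09172283] [-0.27864617  0.43932113  0.63547679]
```

View pics/s2.png

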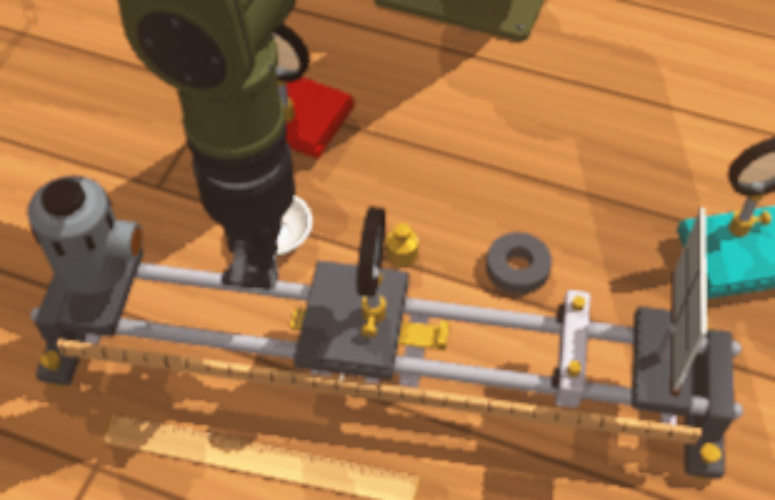

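Run:
```python
from h import *
T=np.load("scene.npy",allow_pickle=True).item()
f=lambda P:tuple(np.round((np.array(proj(T,P))-[130,100])*2.5,0))
print("tcp",f((.609,-.0035,.092)))
d=np.array([-.197,.980]); e=np.array([.980,.197]); O=np.array([.590,.0973])
for x in(-.032,0,.032): print(x,f([*(O+x*e-.1*d),.069]))
for p in [(x,y) for x in(-.055,.055) for y in(-.0695,.0205)]: print(p,f([*(O+p[0]*e+p[1]*d),.097]))
s=snapshot("top"); cv2.imwrite("pics/t2.png",cv2.resize(s["pixels"][130:250,200:400],(800,480)))
```

```text
tcp (np.float64(269.0), np.float64(302.0))
-0.032 (np.float64(281.0), np.float64(289.0))
0 (np.float64(274.0), np.float64(316.0))
0.032 (np.float64(266.0), np.float64(345.0))
(-0.055, -0.0695) (np.float64(315.0), np.float64(257.0))
(-0.055, 0.0205) (np.float64(408.0), np.float64(270.0))
(0.055, -0.0695) (np.float64(290.0), np.float64(357.0))
(0.055, 0.0205) (np.float64(389.0), np.float64(371.0))
```

View pics/w2.png

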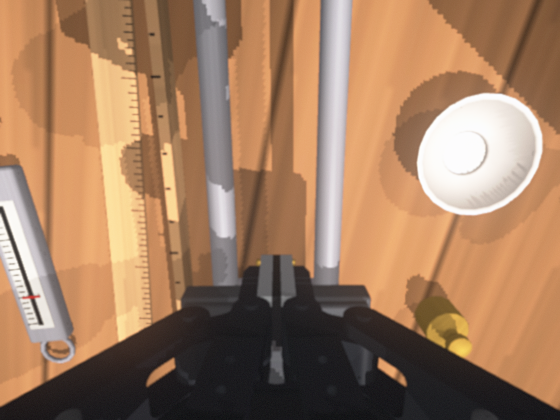

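Wrist picture: the fingertips at (277,258) are centred between the rods at x≈228 and x≈327. Scene: the rider corners agree with my bench model. Next I push the rider gently towards the catch.

Request:
move_arm(
  motion=[
    {"slide": [0,0,6],"rot": [0,0,0],"gripper": 0},
    {"slide": [-5,0,12],"rot": [0,0,0],"gripper": 0},
    {"slide": [-10,0,12],"rot": [0,0,0],"gripper": 0},
    {"slide": [-15,0,12],"rot": [0,0,0],"gripper": 0},
    {"slide": [-18,0,12],"rot": [0,0,0],"gripper": 0},
    {"slide": [-21,0,12],"rot": [0,0,0],"gripper": 0},
    {"slide": [-24,0,12],"rot": [0,0,0],"gripper": 0},
    {"slide": [-27,0,12],"rot": [0,0,0],"gripper": 0},
    {"slide": [-30,0,12],"rot": [0,0,0],"gripper": 0},
    {"slide": [-33,0,12],"rot": [0,0,0],"gripper": 0},
  ],
)

```text
time: 7.18
ee_pos: [0.6013, 0.029, 0.0783]
ee_rot: [[0.197, -0.98, -0.0], [-0.98, -0.197, -0.0], [0.0, 0.0, -1.0]]
contact_force: [0.0, 1.0, 0.2]
opening: -0.0002
grip_force: 0.0
```

```bash
cat > trk.py <<'E'
from h import *
S=np.load("scene.npy",allow_pickle=True).item(); d=np.array([-.197,.980,0]); O=np.array([.590,.0973,0])
def trk():
    t=snapshot("scene")["pixels"]; k=S["pixels"][190:240,266:294]
    best=None; u0,v0=279.5,214.5
    m=cv2.matchTemplate(t,k,cv2.TM_CCOEFF_NORMED)[150:240,240:400]
    _,v,_,(x,y)=cv2.minMaxLoc(m)
    q=m[y,max(x-1,0):x+2]; sx=x+(.5*(q[0]-q[2])/(q[0]-2*q[1]+q[2]) if len(q)==3 else 0)
    du=sx+240-266
    a=np.array(proj(S,O-.004*d+[0,0,.15])); f=lambda y:proj(S,O+(y-.004)*d+[0,0,.15])[0]-a[0]
    from scipy.optimize import brentq
    o=env.observe(); p=np.array(o["ee_pos"])-O
    print("rider moved mm",round(1e3*brentq(lambda s:f(s)-du,-.05,.3),2),"score",round(float(v),3),"dv",y+150-190,"| tcp bench x,y,z mm",np.round([1e3*(p@[.980,.197,0]),1e3*(p@d),1e3*p[2]],1),"F bench y",round(float(np.dot(o["contact_force"],d)),2),"Fz",round(float(o["contact_force"][2]),2),"t",o["time"])
    return t
if __name__=="__main__": trk()
E
python3 trk.py
```

```text
rider moved mm 0.12 score 0.874 dv 0 | tcp bench x,y,z mm [ -2.4 -68.8  78.3] F bench y 0.53 Fz -0.09 t 7.225
```

Run:
```python
from h import *
t=snapshot("scene"); cv2.imwrite("pics/s3.png",cv2.resize(t["pixels"][160:270,190:330],(764,600),interpolation=cv2.INTER_CUBIC))
```

```text
(no output)
```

View pics/s3.png

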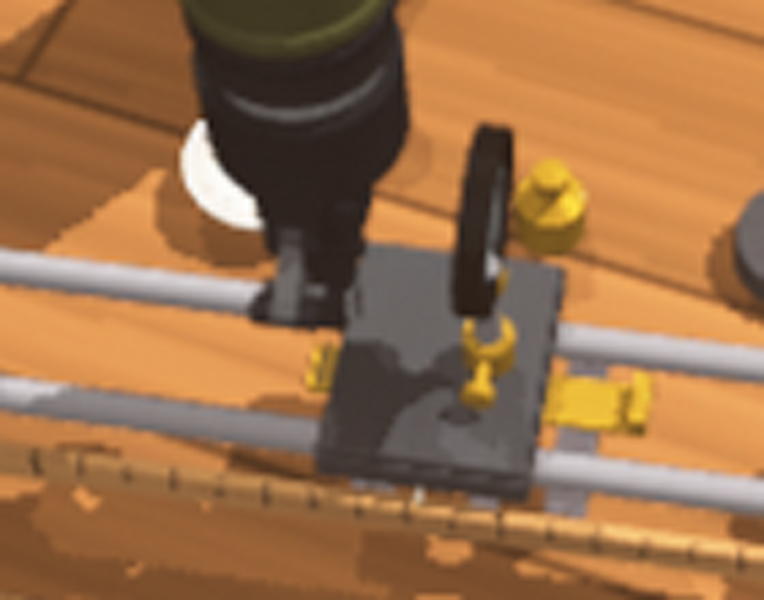

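Run:
```python
from h import *
S=np.load("scene.npy",allow_pickle=True).item(); s=snapshot("wrist")
g=lambda P:tuple((np.round((np.array(proj(S,P))-[190,160])*5.457)).tolist())
o=env.observe(); p=np.array(o["ee_pos"]); R=np.array(o["ee_rot"]); print(p)
for h in(0,-.02,-.05,-.075,-.1): print(h,g(p+R[:,2]*h),proj(s,p+R[:,2]*h))
W=np.load("wrist.npy",allow_pickle=True).item()
d=np.array([-.197,.980,0]); e=np.array([.980,.197,0]); O=np.array([.590,.0973,0])
print("rider rear top corners in wrist now",[proj(s,O+x*e-.0695*d+[0,0,.097]) for x in(-.055,.055)])
print("cam",s["cam_to_world"].round(3).tolist())
cv2.imwrite("pics/w3.png",s["pixels"])
```

```text
[0.60132173 0.02898782 0.07828935]
0 (339.0, 357.0) (np.float64(275.673466467268), np.float64(245.05269733175933))
-0.02 (336.0, 333.0) (np.float64(275.6300390805532), np.float64(261.36106343557753))
-0.05 (330.0, 294.0) (np.float64(275.54286999214327), np.float64(294.06961076929275))
-0.075 (325.0, 260.0) (np.float64(275.4376140245402), np.float64(333.5187684406866))
-0.1 (320.0, 225.0) (np.float64(275.2780875341271), np.float64(393.21393499824705))
rider rear top corners in wrist now [(np.float64(383.4006109839253), np.float64(259.8288741747982)), (np.float64(158.13048849629382), np.float64(259.7550623667393))]
cam [[-0.98, 0.189, 0.058, 0.616], [-0.198, -0.937, -0.287, -0.045], [0.0, -0.292, 0.956, 0.254], [0.0, 0.0, 0.0, 1.0]]
```

View pics/w3.png

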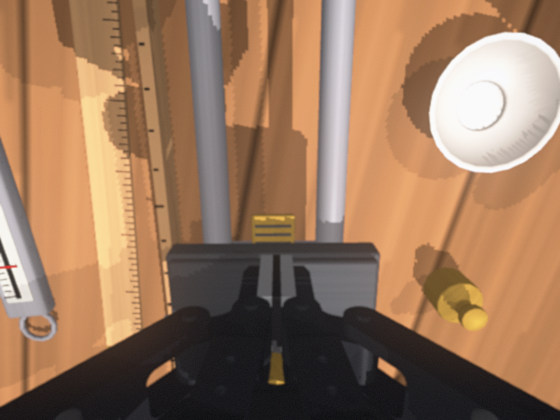

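Wrist picture: the fingertips at (277,255) appear over the rider's base, in front of its rear edge at row 243, instead of behind it. I'll check the heights using the known rod gap.

Run:
```python
from h import *
s=snapshot("wrist"); g=cv2.cvtColor(s["pixels"],cv2.COLOR_BGR2HSV)
for r in(60,200,225): print(r,"S",[(i,int(g[r,i,1])) for i in range(184,360,3)])
d=np.array([-.197,.980,0]); e=np.array([.980,.197,0]); O=np.array([.590,.0973,0])
for z in(.069,):
  for y in(-.2,-.12,-.09): print(y,[tuple(np.round(proj(s,O+x*e+y*d+[0,0,z]),1)) for x in(-.040,-.024,.024,.04)])
print("plate end pred",[tuple(np.round(proj(s,O+x*e-.084*d+[0,0,.072]),1)) for x in(-.012,.012)])
print("ee",env.observe()["ee_pos"],s["K"][0,0])
```

```text
60 S [(184, 139), (187, 137), (190, 32), (193, 9), (196, 6), (199, 7), (202, 9), (205, 7), (208, 6), (211, 7), (214, 8), (217, 9), (220, 7), (223, 118), (226, 137), (229, 139), (232, 136), (235, 140), (238, 135), (241, 136), (244, 138), (247, 136), (250, 137), (253, 137), (256, 137), (259, 136), (262, 138), (265, 135), (268, 137), (271, 138), (274, 136), (277, 141), (280, 138), (283, 137), (286, 138), (289, 139), (292, 135), (295, 138), (298, 138), (301, 137), (304, 136), (307, 135), (310, 133), (313, 137), (316, 135), (319, 126), (322, 12), (325, 6), (328, 8), (331, 8), (334, 9), (337, 10), (340, 6), (343, 8), (346, 7), (349, 7), (352, 60), (355, 138), (358, 135)]
200 S [(184, 134), (187, 133), (190, 131), (193, 132), (196, 133), (199, 113), (202, 11), (205, 14), (208, 11), (211, 9), (214, 9), (217, 9), (220, 8), (223, 12), (226, 11), (229, 67), (232, 135), (235, 135), (238, 130), (241, 126), (244, 123), (247, 128), (250, 132), (253, 131), (256, 130), (259, 128), (262, 131), (265, 135), (268, 130), (271, 136), (274, 134), (277, 137), (280, 133), (283, 133), (286, 134), (289, 133), (
[... 893 characters left out ...]
, (349, 134), (352, 133), (355, 132), (358, 134)]
-0.2 [(np.float64(358.8), np.float64(-29.1)), (np.float64(323.4), np.float64(-29.0)), (np.float64(217.6), np.float64(-29.0)), (np.float64(182.3), np.float64(-29.2))]
-0.12 [(np.float64(347.7), np.float64(148.6)), (np.float64(317.1), np.float64(148.7)), (np.float64(225.3), np.float64(148.6)), (np.float64(194.7), np.float64(148.6))]
-0.09 [(np.float64(344.4), np.float64(203.7)), (np.float64(315.2), np.float64(203.6)), (np.float64(227.6), np.float64(203.6)), (np.float64(198.4), np.float64(203.6))]
plate end pred [(np.float64(293.4), np.float64(215.7)), (np.float64(249.4), np.float64(215.7))]
ee [0.60140171 0.02889191 0.07832106] 352.434719740488
```

Run:
```python
from h import *
from scipy.optimize import brentq
s=snapshot("wrist"); im=s["pixels"]; g=cv2.cvtColor(im,cv2.COLOR_BGR2GRAY)
print("col 268 rows 236-300",[int(g[r,268]) for r in range(236,300,2)]); print("row 262",[(c,int(g[262,c])) for c in range(244,312,3)]); print("row 285",[(c,int(g[285,c])) for c in range(230,326,4)])
o=env.observe(); p=np.array(o["ee_pos"]); R=np.array(o["ee_rot"])
for w in(0,.004,.008,.011):
    f=lambda h:proj(s,p+R[:,2]*h+R[:,0]*w)[1]-255
    h=brentq(f,-.06,.02); a=proj(s,p+R[:,2]*h+R[:,0]*w-R[:,1]*.011)[0]-proj(s,p+R[:,2]*h+R[:,0]*w+R[:,1]*.011)[0]
    print("near face",w,"h",round(h,4),"px per 22mm",a)
```

```text
col 268 rows 236-300 [93, 121, 123, 92, 55, 55, 55, 54, 55, 77, 95, 97, 94, 95, 95, 93, 93, 93, 95, 93, 93, 93, 92, 94, 93, 94, 93, 93, 90, 89, 118, 132]
row 262 [(244, 53), (247, 53), (250, 57), (253, 54), (256, 55), (259, 62), (262, 95), (265, 95), (268, 95), (271, 92), (274, 34), (277, 33), (280, 70), (283, 95), (286, 95), (289, 94), (292, 85), (295, 69), (298, 69), (301, 71), (304, 72), (307, 70), (310, 72)]
row 285 [(230, 60), (234, 59), (238, 58), (242, 31), (246, 30), (250, 30), (254, 30), (258, 74), (262, 91), (266, 91), (270, 89), (274, 31), (278, 32), (282, 91), (286, 93), (290, 93), (294, 80), (298, 35), (302, 36), (306, 36), (310, 40), (314, 111), (318, 112), (322, 112)]
near face 0 h -0.0124 px per 22mm -43.4495258711616
near face 0.004 h -0.0211 px per 22mm -45.88209937788696
near face 0.008 h -0.0298 px per 22mm -48.60323299680155
near face 0.011 h -0.0363 px per 22mm -50.865779011142564
```

The fingertips really end at least 19 mm above the reported TCP, because they stand over the 97 mm high base with no contact. I'll back off, go lower and feel for the rear face.

Request:
move_arm(
  motion=[
    {"slide": [0,0,-5],"rot": [0,0,0],"gripper": 0},
    {"slide": [18,-2,-5],"rot": [0,0,0],"gripper": 0},
    {"slide": [36,-2,-5],"rot": [0,0,0],"gripper": 0},
    {"slide": [36,-2,5],"rot": [0,0,0],"gripper": 0},
    {"slide": [36,-2,15],"rot": [0,0,0],"gripper": 0},
    {"slide": [36,-2,23],"rot": [0,0,0],"gripper": 0},
    {"slide": [33,-2,23],"rot": [0,0,0],"gripper": 0},
    {"slide": [30,-2,23],"rot": [0,0,0],"gripper": 0},
    {"slide": [27,-2,23],"rot": [0,0,0],"gripper": 0},
    {"slide": [24,-2,23],"rot": [0,0,0],"gripper": 0},
    {"slide": [22,-2,23],"rot": [0,0,0],"gripper": 0},
    {"slide": [22,-2,23],"rot": [0,0,0],"gripper": 0},
  ],
)

```text
time: 8.93
ee_pos: [0.6077, 0.0079, 0.0554]
ee_rot: [[0.197, -0.98, 0.0], [-0.98, -0.197, -0.0], [0.0, -0.0, -1.0]]
contact_force: [0.4, 0.4, -0.7]
opening: 0.0002
grip_force: 0.0
```

```bash
python3 trk.py
```

```text
rider moved mm 0.12 score 0.88 dv 0 | tcp bench x,y,z mm [ -0.3 -91.2  55.4] F bench y 0.83 Fz -0.82 t 8.975
```

Request:
move_arm(
  motion=[
    {"slide": [-3,0,0],"rot": [0,0,0],"gripper": 0},
    {"slide": [-6,0,0],"rot": [0,0,0],"gripper": 0},
    {"slide": [-9,0,0],"rot": [0,0,0],"gripper": 0},
    {"slide": [-12,0,0],"rot": [0,0,0],"gripper": 0},
    {"slide": [-15,0,0],"rot": [0,0,0],"gripper": 0},
    {"slide": [-18,0,0],"rot": [0,0,0],"gripper": 0},
    {"slide": [-18,0,0],"rot": [0,0,0],"gripper": 0},
  ],
)

```text
time: 9.85
ee_pos: [0.6048, 0.0238, 0.0556]
ee_rot: [[0.196, -0.981, 0.001], [-0.981, -0.196, -0.003], [0.004, -0.001, -1.0]]
contact_force: [-0.1, -4.8, 0.2]
opening: -0.0001
grip_force: 2.0
```

```bash
python3 trk.py
```

```text
rider moved mm 3.17 score 0.819 dv 0 | tcp bench x,y,z mm [ -0.  -75.   55.6] F bench y -5.09 Fz 0.13 t 9.9
```

Request:
move_arm(
  motion=[
    {"slide": [-3,0,0],"rot": [0,0,0],"gripper": 0},
    {"slide": [-6,0,0],"rot": [0,0,0],"gripper": 0},
    {"slide": [-9,0,0],"rot": [0,0,0],"gripper": 0},
    {"slide": [-12,0,0],"rot": [0,0,0],"gripper": 0},
    {"slide": [-15,0,0],"rot": [0,0,0],"gripper": 0},
    {"slide": [-18,0,0],"rot": [0,0,0],"gripper": 0},
    {"slide": [-21,0,0],"rot": [0,0,0],"gripper": 0},
    {"slide": [-24,0,0],"rot": [0,0,0],"gripper": 0},
    {"slide": [-26,0,0],"rot": [0,0,0],"gripper": 0},
    {"slide": [-28,0,0],"rot": [0,0,0],"gripper": 0},
    {"slide": [-28,0,0],"rot": [0,0,0],"gripper": 0},
  ],
)

```text
time: 11.28
ee_pos: [0.5992, 0.0511, 0.0556]
ee_rot: [[0.196, -0.981, 0.001], [-0.981, -0.196, -0.003], [0.004, -0.001, -1.0]]
contact_force: [0.7, -5.3, 1.4]
opening: -0.0001
grip_force: 2.2
```

```bash
python3 trk.py
```

```text
rider moved mm 31.05 score 0.738 dv 2 | tcp bench x,y,z mm [ -0.1 -47.   55.6] F bench y -5.14 Fz 0.91 t 11.325
```

Request:
move_arm(
  motion=[
    {"slide": [-1.5,0,0],"rot": [0,0,0],"gripper": 0},
    {"slide": [-3,0,0],"rot": [0,0,0],"gripper": 0},
    {"slide": [-3,0,0],"rot": [0,0,0],"gripper": 0},
  ],
)

```text
time: 11.7
ee_pos: [0.5987, 0.054, 0.0556]
ee_rot: [[0.196, -0.981, 0.001], [-0.981, -0.196, -0.003], [0.004, -0.001, -1.0]]
contact_force: [0.3, -6.2, 0.1]
opening: 0.0001
grip_force: 2.3
```

```bash
python3 trk.py
```

```text
rider moved mm 33.78 score 0.733 dv 2 | tcp bench x,y,z mm [ -0.  -44.2  55.6] F bench y -5.79 Fz 0.65 t 11.75
```

Request:
move_arm(
  motion=[
    {"slide": [3,0,0],"rot": [0,0,0],"gripper": 0},
    {"slide": [7,0,0],"rot": [0,0,0],"gripper": 0},
    {"slide": [7,0,2],"rot": [0,0,0],"gripper": 0},
    {"slide": [7,0,4],"rot": [0,0,0],"gripper": 0},
    {"slide": [7,0,6],"rot": [0,0,0],"gripper": 0},
    {"slide": [7,0,6],"rot": [0,0,0],"gripper": 0},
  ],
)

```text
time: 12.5
ee_pos: [0.5991, 0.049, 0.049]
ee_rot: [[0.197, -0.98, -0.001], [-0.98, -0.197, 0.0], [-0.0, 0.001, -1.0]]
contact_force: [0.2, -0.2, 0.6]
opening: 0.0001
grip_force: 0.0
```

```bash
python3 trk.py
python3 - <<'E'
from h import *
t=snapshot("scene"); cv2.imwrite("pics/s4.png",cv2.resize(t["pixels"][165:255,210:330],(800,600),interpolation=cv2.INTER_CUBIC))
E
```

```text
rider moved mm 33.74 score 0.734 dv 2 | tcp bench x,y,z mm [ -0.5 -49.2  49.2] F bench y -0.45 Fz -0.32 t 12.55
```

View pics/s4.png

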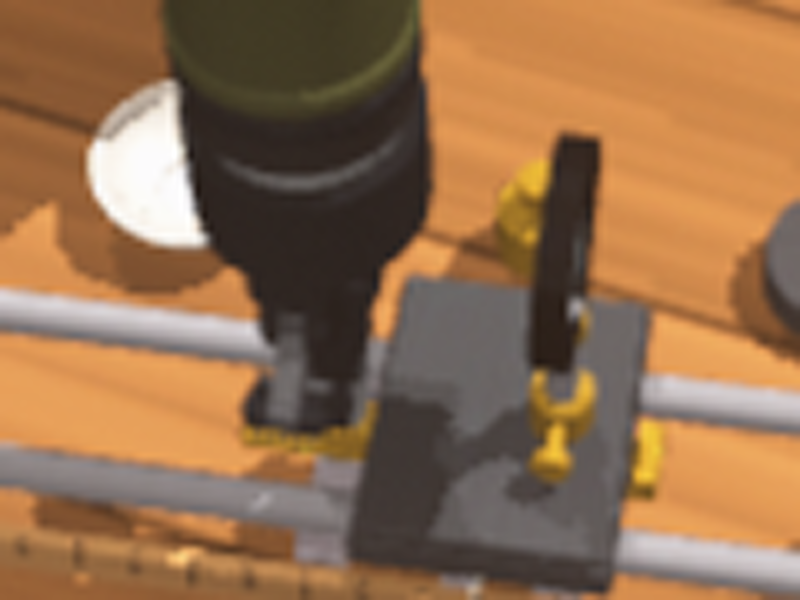

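Crop: the fingertips stand just above the brass plate at (310,430), centred on it. The rider's front is right at the tooth (650,455). Next I press down.

Request:
move_arm(
  motion=[
    {"slide": [0,0,2],"rot": [0,0,0],"gripper": 0},
    {"slide": [0,0,4],"rot": [0,0,0],"gripper": 0},
    {"slide": [0,0,6],"rot": [0,0,0],"gripper": 0},
    {"slide": [0,0,6],"rot": [0,0,0],"gripper": 0},
  ],
)

```text
time: 13.1
ee_pos: [0.5992, 0.0488, 0.043]
ee_rot: [[0.197, -0.98, -0.0], [-0.98, -0.197, -0.0], [-0.0, 0.0, -1.0]]
contact_force: [-1.0, -0.4, -0.7]
opening: 0.0
grip_force: 0.0
```

```bash
python3 trk.py
```

```text
rider moved mm 33.74 score 0.734 dv 2 | tcp bench x,y,z mm [ -0.4 -49.3  43.2] F bench y 0.12 Fz 0.13 t 13.15
```

Request:
move_arm(
  motion=[
    {"slide": [0,0,2],"rot": [0,0,0],"gripper": 0},
    {"slide": [0,0,4],"rot": [0,0,0],"gripper": 0},
    {"slide": [0,0,6],"rot": [0,0,0],"gripper": 0},
    {"slide": [0,0,6],"rot": [0,0,0],"gripper": 0},
  ],
)

```text
time: 13.65
ee_pos: [0.5994, 0.0489, 0.0373]
ee_rot: [[0.197, -0.98, 0.0], [-0.98, -0.197, -0.0], [0.0, 0.0, -1.0]]
contact_force: [0.2, -0.1, 1.4]
opening: -0.0002
grip_force: 0.5
```

```bash
python3 trk.py; python3 -c "
from h import *
s=snapshot('wrist')['pixels'];cv2.imwrite('pics/w5.png',s)"
```

```text
rider moved mm 33.75 score 0.732 dv 2 | tcp bench x,y,z mm [ -0.4 -49.3  37.3] F bench y 0.17 Fz 1.84 t 13.7
```

Request:
move_arm(
  motion=[
    {"slide": [0,0,2],"rot": [0,0,0],"gripper": 0},
    {"slide": [0,0,4],"rot": [0,0,0],"gripper": 0},
    {"slide": [0,0,6],"rot": [0,0,0],"gripper": 0},
    {"slide": [0,0,7],"rot": [0,0,0],"gripper": 0},
    {"slide": [0,0,7],"rot": [0,0,0],"gripper": 0},
  ],
)

```text
time: 14.38
ee_pos: [0.5995, 0.0489, 0.0303]
ee_rot: [[0.197, -0.98, 0.0], [-0.98, -0.197, 0.0], [0.0, -0.0, -1.0]]
contact_force: [-1.0, 0.6, 2.7]
opening: 0.0002
grip_force: 1.0
```

```bash
python3 trk.py
```

```text
rider moved mm 33.82 score 0.733 dv 2 | tcp bench x,y,z mm [ -0.3 -49.3  30.3] F bench y 0.5 Fz 2.32 t 14.425
```

Request:
move_arm(
  motion=[
    {"slide": [0,0,1],"rot": [0,0,0],"gripper": 0},
    {"slide": [0,0,2],"rot": [0,0,0],"gripper": 0},
    {"slide": [0,0,2],"rot": [0,0,0],"gripper": 0},
  ],
)

```text
time: 14.8
ee_pos: [0.5995, 0.0488, 0.0283]
ee_rot: [[0.197, -0.98, 0.0], [-0.98, -0.197, -0.0], [0.0, -0.0, -1.0]]
contact_force: [-0.0, 0.6, 2.6]
opening: 0.0002
grip_force: 1.2
```

Request:
move_arm(
  motion=[
    {"slide": [0,0,1],"rot": [0,0,0],"gripper": 0},
    {"slide": [0,0,1],"rot": [0,0,0],"gripper": 0},
    {"slide": [0,0,1],"rot": [0,0,0],"gripper": 0},
  ],
)

```text
time: 15.18
ee_pos: [0.5994, 0.0488, 0.0273]
ee_rot: [[0.197, -0.98, 0.0], [-0.98, -0.197, -0.0], [0.0, -0.0, -1.0]]
contact_force: [0.1, -0.1, 1.6]
opening: -0.0002
grip_force: 1.2
```

```bash
python3 trk.py
python3 - <<'E'
from h import *
s=snapshot('wrist')['pixels']; a=cv2.imread('pics/w5.png')
for n,i in(("before",a),("now",s)):
    g=cv2.cvtColor(i,cv2.COLOR_BGR2HSV); m=cv2.inRange(g,(18,150,60),(32,255,255)); m[:,:230]=0; m[:,330:]=0; m[270:]=0
    y,x=np.nonzero(m); print(n,len(x), (x.min(),x.max(),y.min(),y.max()) if len(x) else "")
E
```

```text
rider moved mm 33.84 score 0.729 dv 2 | tcp bench x,y,z mm [ -0.3 -49.3  27.4] F bench y 0.39 Fz 2.7 t 15.225
before 1774 (np.int64(249), np.int64(303), np.int64(200), np.int64(265))
now 1848 (np.int64(249), np.int64(304), np.int64(200), np.int64(265))
```

Request:
move_arm(
  motion=[
    {"slide": [0,0,1],"rot": [0,0,0],"gripper": 0},
    {"slide": [0,0,1],"rot": [0,0,0],"gripper": 0},
    {"slide": [0,0,1],"rot": [0,0,0],"gripper": 0},
  ],
)

```text
time: 15.65
ee_pos: [0.5995, 0.0488, 0.027]
ee_rot: [[0.197, -0.98, 0.001], [-0.98, -0.197, -0.0], [0.0, -0.001, -1.0]]
contact_force: [-0.8, -0.7, 6.8]
opening: -0.0
grip_force: 3.2
```

Request:
move_arm(
  motion=[
    {"slide": [0,0,1],"rot": [0,0,0],"gripper": 0},
    {"slide": [0,0,1],"rot": [0,0,0],"gripper": 0},
    {"slide": [0,0,1],"rot": [0,0,0],"gripper": 0},
  ],
)

```text
time: 16.02
ee_pos: [0.5996, 0.0488, 0.0269]
ee_rot: [[0.197, -0.98, 0.001], [-0.98, -0.197, 0.0], [0.0, -0.001, -1.0]]
contact_force: [-2.9, -0.7, 10.4]
opening: 0.0001
grip_force: 5.8
```

The plate is on its stop. I'm holding it with about 7 N and pushing the rider on over the tooth.

Request:
move_arm(
  motion=[
    {"slide": [-2,0,-0.5],"rot": [0,0,0],"gripper": 0},
    {"slide": [-4,0,-0.5],"rot": [0,0,0],"gripper": 0},
    {"slide": [-6,0,-0.5],"rot": [0,0,0],"gripper": 0},
    {"slide": [-8,0,-0.5],"rot": [0,0,0],"gripper": 0},
    {"slide": [-10,0,-0.5],"rot": [0,0,0],"gripper": 0},
    {"slide": [-12,0,-0.5],"rot": [0,0,0],"gripper": 0},
  ],
)

```text
time: 16.77
ee_pos: [0.5992, 0.0564, 0.0271]
ee_rot: [[0.195, -0.981, 0.004], [-0.981, -0.195, -0.008], [0.009, -0.003, -1.0]]
contact_force: [2.1, -10.5, 6.7]
opening: 0.0001
grip_force: 6.0
```

```bash
python3 trk.py
```

```text
rider moved mm 38.12 score 0.701 dv 3 | tcp bench x,y,z mm [  0.9 -41.6  27. ] F bench y -10.7 Fz 6.35 t 16.825
```

Request:
move_arm(
  motion=[
    {"slide": [-2,0,0],"rot": [0,0,0],"gripper": 0},
    {"slide": [-4,0,0],"rot": [0,0,0],"gripper": 0},
    {"slide": [-6,0,0],"rot": [0,0,0],"gripper": 0},
    {"slide": [-8,0,0],"rot": [0,0,0],"gripper": 0},
    {"slide": [-8,0,0],"rot": [0,0,0],"gripper": 0},
  ],
)

```text
time: 17.45
ee_pos: [0.5978, 0.0646, 0.0271]
ee_rot: [[0.195, -0.981, 0.005], [-0.981, -0.195, -0.007], [0.008, -0.003, -1.0]]
contact_force: [1.6, -9.7, 6.6]
opening: -0.0002
grip_force: 5.6
```

```bash
python3 trk.py
```

```text
rider moved mm 46.66 score 0.666 dv 3 | tcp bench x,y,z mm [  1.2 -33.5  27. ] F bench y -9.81 Fz 6.22 t 17.5
```

Request:
move_arm(
  motion=[
    {"slide": [-3,0,0],"rot": [0,0,0],"gripper": 0},
    {"slide": [-6,0,0],"rot": [0,0,0],"gripper": 0},
    {"slide": [-9,0,0],"rot": [0,0,0],"gripper": 0},
    {"slide": [-12,0,0],"rot": [0,0,0],"gripper": 0},
    {"slide": [-12,0,0],"rot": [0,0,0],"gripper": 0},
    {"slide": [-9,0,0],"rot": [0,0,0],"gripper": 0},
    {"slide": [-4,0,0],"rot": [0,0,0],"gripper": 0},
  ],
)

```text
time: 18.38
ee_pos: [0.5958, 0.0744, 0.027]
ee_rot: [[0.198, -0.98, 0.002], [-0.98, -0.198, 0.005], [-0.004, -0.003, -1.0]]
contact_force: [-1.0, 5.3, 6.2]
opening: 0.0003
grip_force: 3.6
```

```bash
python3 trk.py
```

```text
rider moved mm 58.95 score 0.608 dv 4 | tcp bench x,y,z mm [  1.1 -24.1  27. ] F bench y 3.86 Fz 7.31 t 18.425
```

Request:
move_arm(
  motion=[
    {"slide": [4,0,-4],"rot": [0,0,0],"gripper": 0},
    {"slide": [4,0,-15],"rot": [0,0,0],"gripper": 0},
    {"slide": [4,1,-26],"rot": [0,0,0],"gripper": 0},
    {"slide": [4,1,-26],"rot": [0,0,0],"gripper": 0},
  ],
)

```text
time: 18.92
ee_pos: [0.5953, 0.0682, 0.053]
ee_rot: [[0.197, -0.98, 0.002], [-0.98, -0.197, -0.0], [0.0, -0.002, -1.0]]
contact_force: [-0.0, -0.2, 0.2]
opening: -0.0001
grip_force: 0.0
```

```bash
python3 trk.py
```

```text
rider moved mm 58.91 score 0.609 dv 4 | tcp bench x,y,z mm [ -1.  -29.5  52.4] F bench y 0.33 Fz 0.1 t 18.975
```

Request:
move_arm(
  motion=[
    {"slide": [-4,0,0],"rot": [0,0,0],"gripper": 0},
    {"slide": [-7,0,0],"rot": [0,0,0],"gripper": 0},
    {"slide": [-10,0,0],"rot": [0,0,0],"gripper": 0},
    {"slide": [-14,0,0],"rot": [0,0,0],"gripper": 0},
    {"slide": [-19,0,0],"rot": [0,0,0],"gripper": 0},
    {"slide": [-24,0,0],"rot": [0,0,0],"gripper": 0},
    {"slide": [-29,0,0],"rot": [0,0,0],"gripper": 0},
    {"slide": [-34,0,0],"rot": [0,0,0],"gripper": 0},
    {"slide": [-39,0,0],"rot": [0,0,0],"gripper": 0},
    {"slide": [-44,0,0],"rot": [0,0,0],"gripper": 0},
    {"slide": [-49,0,0],"rot": [0,0,0],"gripper": 0},
    {"slide": [-52,0,0],"rot": [0,0,0],"gripper": 0},
  ],
)

```text
time: 20.48
ee_pos: [0.584, 0.1171, 0.0515]
ee_rot: [[0.196, -0.981, -0.0], [-0.981, -0.196, -0.005], [0.005, 0.001, -1.0]]
contact_force: [0.9, -6.5, -0.4]
opening: 0.0004
grip_force: 3.2
```

```bash
python3 trk.py
```

```text
rider moved mm 101.41 score 0.433 dv 6 | tcp bench x,y,z mm [-2.  21.1 51.5] F bench y -5.26 Fz 0.1 t 20.525
```

Request:
move_arm(
  motion=[
    {"slide": [-4,-0.2,0],"rot": [0,0,0],"gripper": 0},
    {"slide": [-8,-0.4,0],"rot": [0,0,0],"gripper": 0},
    {"slide": [-12,-0.6,0],"rot": [0,0,0],"gripper": 0},
    {"slide": [-16,-0.8,0],"rot": [0,0,0],"gripper": 0},
    {"slide": [-20,-1,0],"rot": [0,0,0],"gripper": 0},
    {"slide": [-24,-1,0],"rot": [0,0,0],"gripper": 0},
    {"slide": [-28,-1,0],"rot": [0,0,0],"gripper": 0},
    {"slide": [-32,-1,0],"rot": [0,0,0],"gripper": 0},
    {"slide": [-35,-1,0],"rot": [0,0,0],"gripper": 0},
    {"slide": [-38,-1,0],"rot": [0,0,0],"gripper": 0},
    {"slide": [-38,-1,0],"rot": [0,0,0],"gripper": 0},
  ],
)

```text
time: 21.9
ee_pos: [0.5764, 0.1534, 0.0514]
ee_rot: [[0.196, -0.981, -0.002], [-0.981, -0.196, -0.007], [0.006, 0.003, -1.0]]
contact_force: [-1.0, -8.5, 2.2]
opening: -0.0002
grip_force: 3.9
```

```bash
python3 trk.py
```

```text
rider moved mm 141.75 score 0.435 dv 8 | tcp bench x,y,z mm [-2.3 57.7 51.4] F bench y -8.68 Fz 1.54 t 21.95
```

Request:
move_arm(
  motion=[
    {"slide": [-1,0,0],"rot": [0,0,0],"gripper": 0},
    {"slide": [-2,0,0],"rot": [0,0,0],"gripper": 0},
    {"slide": [-2,0,0],"rot": [0,0,0],"gripper": 0},
  ],
)

```text
time: 22.32
ee_pos: [0.5761, 0.155, 0.0514]
ee_rot: [[0.196, -0.981, -0.002], [-0.981, -0.196, -0.007], [0.007, 0.003, -1.0]]
contact_force: [-1.4, -8.6, 2.3]
opening: -0.0
grip_force: 4.3
```

Request:
move_arm(
  motion=[
    {"slide": [-1,0,0],"rot": [0,0,0],"gripper": 0},
    {"slide": [-2,0,0],"rot": [0,0,0],"gripper": 0},
    {"slide": [-2,0,0],"rot": [0,0,0],"gripper": 0},
  ],
)

```text
time: 22.7
ee_pos: [0.5757, 0.1569, 0.0514]
ee_rot: [[0.196, -0.981, -0.002], [-0.981, -0.196, -0.007], [0.007, 0.003, -1.0]]
contact_force: [-0.9, -10.1, 2.8]
opening: 0.0
grip_force: 4.4
```

```bash
python3 trk.py
```

```text
rider moved mm 139.71 score 0.433 dv 9 | tcp bench x,y,z mm [-2.3 61.2 51.4] F bench y -8.32 Fz 2.8 t 22.75
```

Request:
move_arm(
  motion=[
    {"slide": [-1,0,0],"rot": [0,0,0],"gripper": 0},
    {"slide": [-2,0,0],"rot": [0,0,0],"gripper": 0},
    {"slide": [-2,0,0],"rot": [0,0,0],"gripper": 0},
  ],
)

```text
time: 23.12
ee_pos: [0.5755, 0.1577, 0.0514]
ee_rot: [[0.195, -0.981, -0.001], [-0.981, -0.195, -0.01], [0.009, 0.003, -1.0]]
contact_force: [-0.9, -12.8, 2.1]
opening: -0.0
grip_force: 5.7
```

Request:
move_arm(
  motion=[
    {"slide": [-1,0,0],"rot": [0,0,0],"gripper": 0},
    {"slide": [-2,0,0],"rot": [0,0,0],"gripper": 0},
    {"slide": [-2,0,0],"rot": [0,0,0],"gripper": 0},
  ],
)

```text
time: 23.5
ee_pos: [0.5754, 0.1577, 0.0514]
ee_rot: [[0.194, -0.981, -0.001], [-0.981, -0.194, -0.013], [0.013, 0.003, -1.0]]
contact_force: [-0.0, -16.0, 3.0]
opening: -0.0001
grip_force: 8.0
```

```bash
python3 trk.py
```

```text
rider moved mm 140.13 score 0.435 dv 9 | tcp bench x,y,z mm [-2.4 62.  51.4] F bench y -16.27 Fz 3.57 t 23.55
```

Request:
move_arm(
  motion=[
    {"slide": [2,0,0],"rot": [0,0,0],"gripper": 0},
    {"slide": [4,0,0],"rot": [0,0,0],"gripper": 0},
    {"slide": [7,0,0],"rot": [0,0,0],"gripper": 0},
    {"slide": [7,0,-3],"rot": [0,0,0],"gripper": 0},
    {"slide": [9,0,-12],"rot": [0,0,0],"gripper": 0},
    {"slide": [12,0,-30],"rot": [0,0,0],"gripper": 0},
    {"slide": [30,0,-60],"rot": [0,0,0],"gripper": 0},
    {"slide": [60,0,-100],"rot": [0,0,0],"gripper": 0},
    {"slide": [90,0,-140],"rot": [0,0,0],"gripper": 0},
    {"slide": [90,0,-190],"rot": [0,0,0],"gripper": 0},
    {"slide": [90,0,-240],"rot": [0,0,0],"gripper": 0},
    {"slide": [90,0,-240],"rot": [0,0,0],"gripper": 0},
  ],
)

```text
time: 25.05
ee_pos: [0.5966, 0.0768, 0.2976]
ee_rot: [[0.197, -0.98, 0.01], [-0.98, -0.197, 0.002], [0.0, -0.011, -1.0]]
contact_force: [-0.6, -0.1, 0.2]
opening: -0.0001
grip_force: 0.0
```

```bash
python3 trk.py
python3 - <<'E'
from h import *
t=snapshot("scene"); cv2.imwrite("pics/s5.png",cv2.resize(t["pixels"][165:285,250:410],(800,600),interpolation=cv2.INTER_CUBIC))
d=np.array([-.197,.980,0]); e=np.array([.980,.197,0]); O=np.array([.590,.0973,0])
s=t; im=s["pixels"]
q=lambda x,y,z:tuple(((np.array(proj(s,O+x*e+y*d+[0,0,z]))-[250,165])*5).round().tolist())
print("pred rear top",q(-.055,.072,.097),q(.055,.072,.097),"front top",q(-.055,.162,.097),q(.055,.162,.097),"tooth top up",q(-.012,.06,.082),q(.012,.06,.082),"down",q(-.012,.06,.071),q(.012,.06,.071))
E
```

```text
rider moved mm 140.18 score 0.435 dv 9 | tcp bench x,y,z mm [  1.2 -21.2 294.8] F bench y 0.79 Fz 0.36 t 25.1
pred rear top (325.0, 229.0) (294.0, 434.0) front top (518.0, 255.0) (499.0, 464.0) tooth top up (286.0, 319.0) (279.0, 363.0) down (285.0, 331.0) (278.0, 375.0)
```

View pics/s5.png

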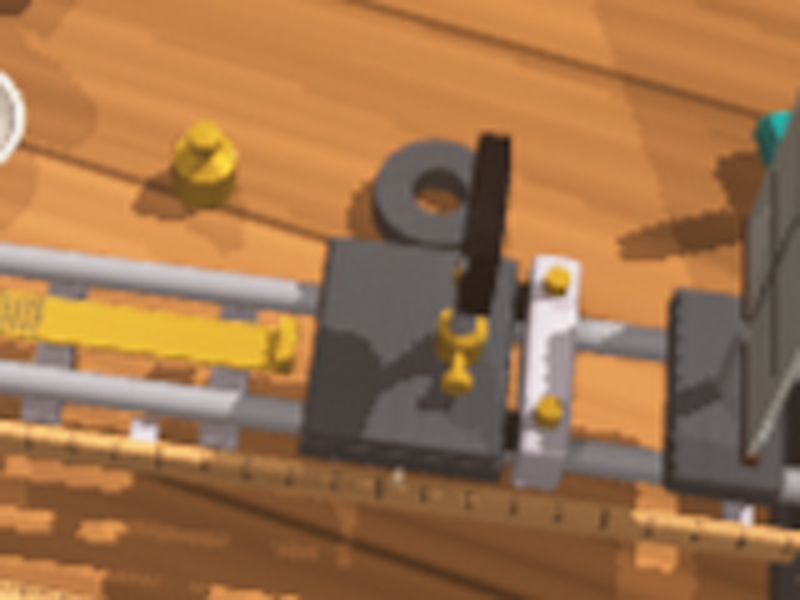

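Crop: the rider's base is against the black buffers at (520,300) and (512,430). The tooth stands up behind it at (287,340) with a gap left between them, and the hand is clear. I'm handing it in.

```bash
python3 -c "
from station import env
print(env.sign_off())"
```

```text
the job is handed in; nothing more can be done
None
```

The rider is home against the buffers with the tooth sprung up behind it and the hand clear; the job was handed in after about 25 s of robot time, no result came back, and I viewed 11 pictures, one over the limit of 10.

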